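# Close up the spice chest and the lidded box

## Task

The spices have been put away, but both drawers of the small wooden chest still stand open and so does the hinged lid of the metal box beside it. With your fingertips push each drawer fully home and push the lid down until it is fully shut, in any order. Leave the chest and the box where they stand, and do not knock over, move or pick up the loose jars and the mug around them.

Things in the scene. Friction and masses are not known exactly. Their poses are not given: they have to be found in the camera images.
- chest: low loose chest of brown wood, 4 kg: 150 mm deep (x), 260 wide (y), 110 high, with two white-fronted drawers side by side. Origin: centre of its underside. Its front faces -x of its own frame and the drawers slide out along -x; the left drawer's middle is at y = +63.5 mm, the right one's at -63.5. It stands left or right of the metal box. A small loose jar stands on its top near the rear edge
- drawer_left_face (a point): point on the outer face of the left drawer's front board, midway across, 80 mm above the worktop; moves with the drawer, axes as the chest's (face looks to -x). The board is 122 mm wide, 12 thick, from 10 to 100 mm above the worktop; a thin bow handle (44 wide, 14 proud) sits low, at 28 to 36 mm, so the upper half is plain and flat. Shut, the face is 87 mm in front of the chest's centre
- drawer_right_face (a point): the same point on the right drawer
- drawer_left (a joint): how far the left drawer stands out, m: 0 is fully shut (hard stop), 0.11 fully out; it stays where it is left and takes about 2 N to push
- drawer_right (a joint): the same for the right drawer
- tin: loose metal box, 3 kg: 160 mm deep (x) by 180 mm wide (y) by 98 mm high, open at the top, with a wooden lid hinged along its rear top edge. Origin: under the middle of its rear edge, on the worktop; the box reaches from there 160 mm to the front, along -x of its own frame
- lid_hinge (a point): middle of the lid's hinge line, on the rear top edge of the box, 99 mm above the worktop; the hinge line runs along y of the box. Its axes turn with the lid: x points from the front edge to the hinge, z out of the lid's upper (outer) face
- lid_edge (a point): point on the upper (outer) face of the lid, midway across, 160 mm from the hinge line and 3 mm from the lid's front edge; axes as for lid_hinge. The lid is 186 mm wide and 8 mm thick, with a small metal lip at the middle of its front edge that sticks out 9 mm in the lid's plane
- lid (a joint): opening angle of the lid, rad: 0 is flat and fully shut (hard stop), 1.5 nearly upright; a stiff hinge, so it stays where it is left at any angle and must be pushed all the way down, about 2 N at its front edge
- white_jar: short spice jar with a white cap, 40 mm across, 71 mm high, on the worktop between the chest and the box; origin: centre of its underside
- jar_on_chest: slim jar with a white cap, 34 mm across, 89 mm high, standing on the chest's top near the rear edge; origin: centre of its underside
- mug: white mug, 82 mm across without the handle, 94 mm high, at the right; origin: centre of its underside
- red_cap_jar: spice jar with a red cap, 44 mm across, 110 mm high, at the left; origin: centre of its underside
- black_cap_jar: short jar with a black cap, 37 mm across, 84 mm high, at the left and nearer the robot; origin: centre of its underside
Mind the look-alikes: they are no part of the job. Leave any blue look-alike of the white_jar alone.

How it is judged:
By the outcome, as a careful person would: the job done as asked, in the order asked, and still so for the second after the job is handed in, with the robot touching nothing.
It also fails if it takes over 58 s, if anything falls off the work surface, if the arm or the gripper's body presses on something with over 40 N, if the wrist force passes 120 N, or if a joint passes its speed limit or range.

## Robot

A 6-joint arm with a two-finger parallel gripper is mounted at the origin on a cart in front of the work surface, level with it; the furniture and walls round the work are solid. World frame = base frame: x ahead of the robot, y to its left, z up, the work surface at z = 0. Lengths are in m, angles in rad, forces in N, time in s.
With the tool pointing down it reaches from about 0.375 to 0.9 m from the base axis. Payload 3.1 kg.
Tool frame: the origin (TCP) lies midway between the tips of the shut fingers; the grasp point (between the pads) lies 19 mm behind it; x points along the fingers, z is the direction in which the jaws open and shut, and the axes are right-handed (so a half turn about x gives the same grasp; the last joint's range is limited). The gripper opens to 85 mm and grips with 20 to 120 N. Pads are 22 mm wide; open, the fingers measure 114 mm over their backs; the gripper's body (76 mm by 85 mm) begins 54 mm behind the grasp point. The pads swing forward as they close: fully open they stand 13 mm farther back than shut.
Start: joints at [-0.178, 0.527, 1.433, -0, 1.181, -0.178], TCP at [0.625, 0, 0.231] pointing down, gripper open.
Joint ranges: [-3.08, 3.08], [-0.75, 2.2], [0.22, 2.44], [-1.43, 4.57], [0, 2.65], [-2.85, 2.85]. Speed limits (rad/s): [2.79, 2.79, 3.14, 3.14, 3.14, 3.14].

## Interface

Orientations are given as a unit quaternion [x, y, z, w].
In Python, from station import status, snapshot, camera_params, ticket gives the robot as it stands.
- The arm moves only by the tool arm_command, never from a script. Its argument "series" is a list that holds one entry, the list of rows, each a list of 4 numbers: the shift along the tool's x, y, z in mm, then the turn about the tool's x in rad. A call has 1 to 10 rows; each row shifts and turns the commanded pose from where the row before left it, along the tool's axes as they then stand; what a row does not reach is not made up. A row lasts 1/10 s, in which the tool goes at most 50 mm and 8.59 degrees, less where a joint would pass 70% of its speed; a pose out of reach is approached as far as the arm can. A call is refused whole if a number of a shift passes 50 or a number of a turn 0.15, either way. A call with a gripper value outside its range is refused whole. "jaw" is the opening in per cent of the stroke, from 0 (shut) to 100 (fully open), set as the call begins (left out, the last holds). The fingers move at their own pace and stop on an object; "force" is the grip in N (left out, the last holds). Time passes only in rows, so rows that do not move let the fingers close. It gives the time, the measured TCP pose, the force and the opening at its end, in the units of the state.
- status.sense(): the state, without advancing time (a new reading comes with each control period).
- snapshot(name): name is "scene" or "side" or "wrist"; returns the picture (420x560x3 uint8, red, green, blue); there is no depth.
- camera_params(name): a dict with "fovy" (degrees; the focal length in pixels is half the picture's height over the tangent of half this angle, whatever the lens; pixels are square), "cx", "cy" (the principal point, pixels), "extrinsics" (4x4, takes a point from camera to world coordinates); the wrist camera has in their place "mount" (4x4, takes a point from camera to tool coordinates, whose origin is the TCP and whose axes are the tool frame's). Camera axes: x right, y down, z forward; pixel columns grow to the right and rows downward; lengths in m; the calibration is good to about 2 mm. A picture is of the moment at which its call begins: read the wrist's pose just before it. camera_params takes no time and is no camera call.
- ticket.sign_off(): hands the job in, once; it reports no verdict.
The state is a dict: "t": time; "q": joint angles; "qd": joint speeds; "tau": joint torques, N m; "tcp_pos": TCP position; "tool_rot": TCP orientation; "force": force on the tool from outside, world axes, zero at the start; "ft_torque": the same for the moment, N m; "finger_gap": opening from 0.0 (shut) to 1.0 (fully open).
Only numpy, scipy, OpenCV 4.12 (cv2) and the standard library are available. Lean on these libraries where they do the work, as an engineer would, in place of code of your own. Each camera call takes 0.05 s, during which the arm holds its last target. There are 200 camera calls.

## Working session

There is one attempt and no reset: what is moved stays moved. The work goes in short steps, Python scripts to look and compute and a tool call to move; the robot and the scene stay as the last step left them, time stands still between calls to the robot, and variables do not carry over. Pictures are saved under pics/ and viewed, about 8 in all and at most 12, crops included, and the job is handed in when it is done.

Besides the shell and the picture viewer there is one more tool, called after "Request:" as name(argument=value, ...) on one line, values as JSON. arm_command: Moves the arm, as the interface text tells. Its arguments: {"type":"object","properties":{"series":{"type":"array"},"jaw":{"type":"number"},"force":{"type":"number"}},"required":["series"]}

```bash
mkdir -p pics; python3 - <<'E'
from station import status,snapshot,camera_params
import cv2,numpy as np
s=status.sense();print(s['t'],s['tcp_pos'],s['tool_rot'],s['finger_gap'])
for n in("scene","side"):
    p=camera_params(n);print(n,p['fovy'],p['cx'],p['cy'],np.round(p['extrinsics'],4).tolist())
    im=snapshot(n)[:,:,::-1];cv2.imwrite(f"pics/{n}0.png",cv2.resize(im,(800,600),interpolation=cv2.INTER_CUBIC))
p=camera_params("wrist");print({k:np.round(v,4).tolist() for k,v in p.items()})
E
```

```text
0.0 [6.24266735e-01 1.51547001e-04 2.30314461e-01] [1.33203243e-04 7.07881759e-01 1.36384451e-04 7.06330927e-01] 0.9957966029935914
scene 55.03560870313195 277.89057298132303 208.91171325420308 [[0.8372, -0.3852, 0.3882, 0.0895], [-0.5469, -0.5884, 0.5955, -0.7526], [-0.001, -0.7109, -0.7033, 0.9541], [0.0, 0.0, 0.0, 1.0]]
side 45.442257842348496 280.65719379249185 210.98234148338497 [[-0.0721, -0.6639, 0.7444, -0.8194], [-0.9973, 0.0556, -0.0471, 0.0384], [-0.0101, -0.7458, -0.6661, 1.3257], [0.0, 0.0, 0.0, 1.0]]
{'fovy': 69.0305, 'cx': 278.2469, 'cy': 210.1248, 'mount': [[0.0011, -0.316, 0.9488, -0.1434], [0.0013, -0.9488, -0.316, 0.081], [1.0, 0.0016, -0.0006, 0.0006], [0.0, 0.0, 0.0, 1.0]]}
```

View pics/scene0.png

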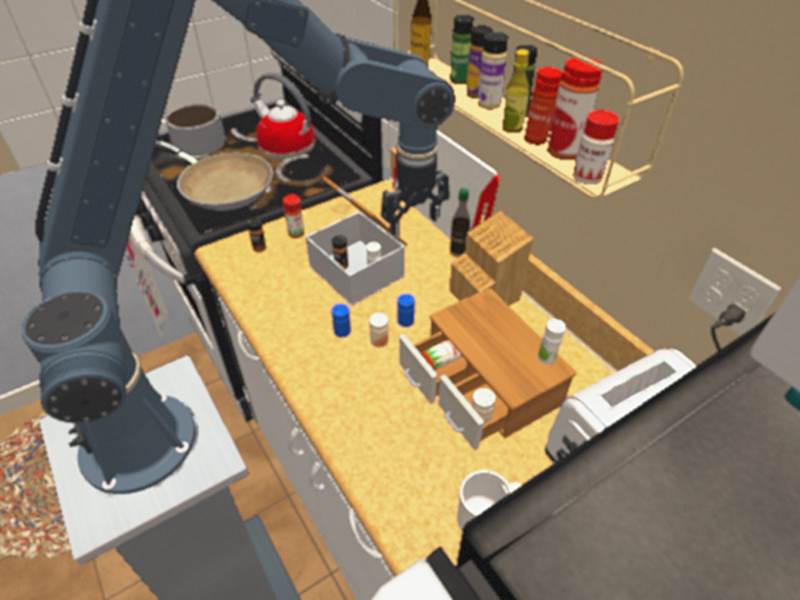

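View pics/side0.png

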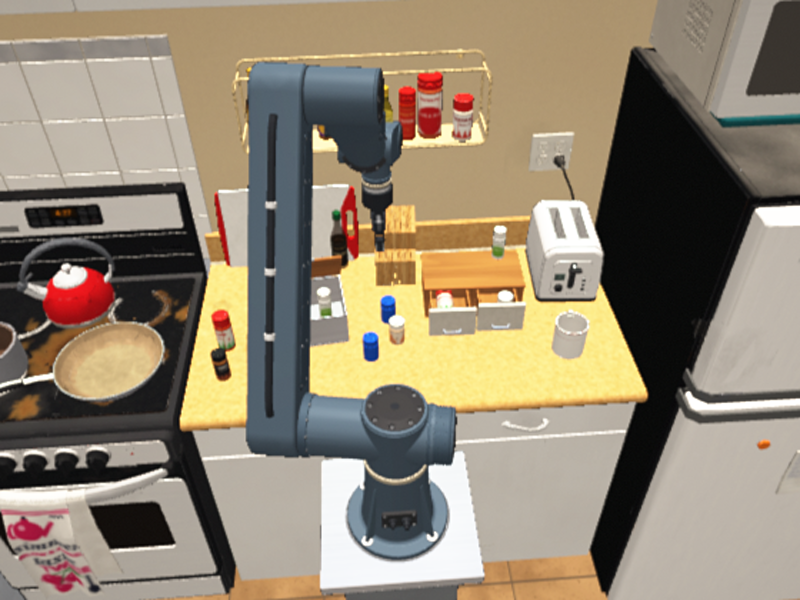

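The side view shows the chest at right (drawer fronts around (452,318) and (500,315)) and the tin at left (front at (328,330)) with its lid upright at the rear. The white jar is at (397,328), the mug at (570,335). I'll crop both views for measuring.

```bash
python3 - <<'E'
import cv2
from station import snapshot
def crop(n,x0,y0,w,h,k):
    im=snapshot(n)[:,:,::-1][y0:y0+h,x0:x0+w]
    im=cv2.resize(im,None,fx=k,fy=k,interpolation=cv2.INTER_CUBIC)
    for i in range(0,w,20):
        cv2.line(im,(int(i*k),0),(int(i*k),6),(0,0,255),1);cv2.putText(im,str(x0+i),(int(i*k),16),0,.35,(0,0,255),1)
    for i in range(0,h,20):
        cv2.line(im,(0,int(i*k)),(6,int(i*k)),(0,0,255),1);cv2.putText(im,str(y0+i),(8,int(i*k)+4),0,.35,(0,0,255),1)
    cv2.imwrite(f"pics/{n}1.png",im)
crop("scene",200,130,220,196,3)
crop("side",200,150,180,110,4.4)
E
```

```text
(no output)
```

View pics/scene1.png

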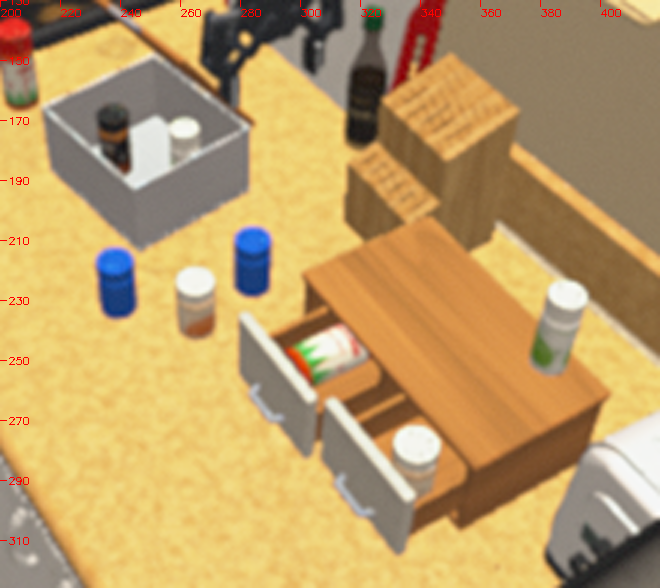

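View pics/side1.png

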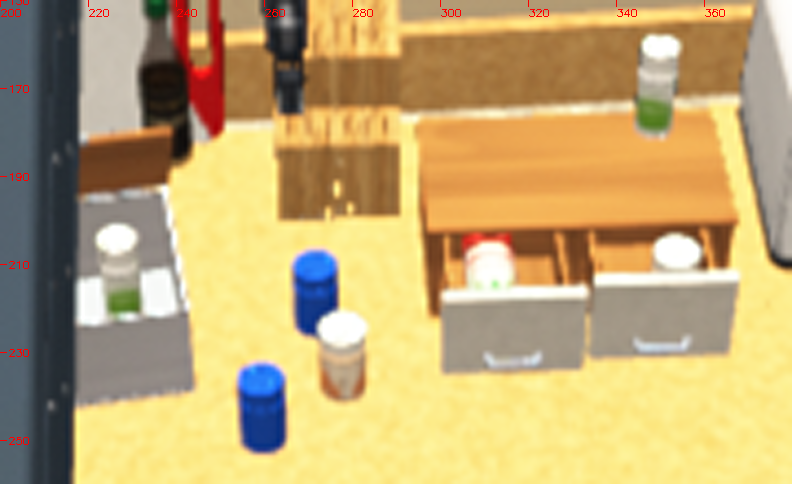

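```bash
cat > h.py <<'E'
import numpy as np
from station import camera_params
def ray(n,u,v):
    p=camera_params(n);f=210/np.tan(np.radians(p['fovy']/2));E=np.array(p['extrinsics'])
    return E[:3,3],E[:3,:3]@[(u-p['cx'])/f,(v-p['cy'])/f,1]
def at(n,u,v,z):
    o,d=ray(n,u,v);return o+d*(z-o[2])/d[2]
E
python3 - <<'E'
from h import *
def S(x,y,z):return at('scene',200+x/3,130+y/3,z)
def D(x,y,z):return at('side',200+x/4.4,150+y/4.4,z)
np.set_printoptions(precision=4,suppress=True)
for n,f,x,y,z in [('chFL',S,303,272,.11),('chBL',S,428,215,.11),('chBR',S,608,394,.11),('chFR',S,470,467,.11),
('chFL d',D,424,225,.11),('chFR d',D,735,222,.11),('chBL d',D,416,122,.11),('chBR d',D,716,108,.11),
('dLl',S,239,315,.1),('dLr',S,308,400,.1),('dRl',S,324,402,.1),('dRr',S,405,500,.1),
('dLl d',D,443,292,.1),('dLr d',D,586,292,.1),('dRl d',D,592,277,.1),('dRr d',D,739,275,.1),
('tFL',S,44,106,.098),('tFR',S,137,188,.098),('tBR',S,249,125,.098),('tBL',S,153,55,.098),
('tFR d',D,189,307,.098),('tBR d',D,165,190,.098),
('wjar',S,196,332,0),('blueR',S,253,292,0),('blueL',S,120,315,0),('jar',S,550,372,.11),('block',S,390,240,0)]:print(n,f(x,y,z))
print('mug',at('scene',485*.7,490*.7,.09),at('side',570*.7,350*.7,0))
# lid right top corner in side ray intersect vertical plane through right rear, scan
o,d=ray('side',238.6,179)
for z in np.arange(.1,.27,.02):print(o+d*(z-o[2])/d[2])
p=camera_params('scene');print(np.array(p['extrinsics'])[:3,3])
E
```

```text
chFL [ 0.5849 -0.1149  0.11  ]
chBL [ 0.7368 -0.1193  0.11  ]
chBR [ 0.7228 -0.3818  0.11  ]
chFR [ 0.5709 -0.3736  0.11  ]
chFL d [ 0.5891 -0.1097  0.11  ]
chFR d [ 0.571  -0.3718  0.11  ]
chBL d [ 0.7303 -0.1161  0.11  ]
chBR d [ 0.7277 -0.3863  0.11  ]
dLl [ 0.5078 -0.12    0.1   ]
dLr [ 0.5037 -0.2371  0.1   ]
dRl [ 0.5142 -0.2466  0.1   ]
dRr [ 0.5104 -0.3645  0.1   ]
dLl d [ 0.5151 -0.1184  0.1   ]
dLr d [ 0.5053 -0.2356  0.1   ]
dRl d [ 0.5232 -0.2433  0.1   ]
dRr d [ 0.5155 -0.365   0.1   ]
tFL [0.4976 0.2656 0.098 ]
tFR [0.5169 0.0887 0.098 ]
tBR [0.6727 0.1106 0.098 ]
tBL [0.6497 0.2815 0.098 ]
tFR d [0.5164 0.0907 0.098 ]
tBR d [0.6685 0.1091 0.098 ]
wjar [ 0.5064 -0.0411 -0.    ]
blueR [ 0.5874 -0.0266  0.    ]
blueL [0.4519 0.0227 0.    ]
jar [ 0.6976 -0.3358  0.11  ]
block [ 0.7596 -0.0449 -0.    ]
mug [ 0.4462 -0.4619  0.09  ] [ 0.4386 -0.4754  0.    ]
[0.7537 0.1039 0.1   ]
[0.728  0.1028 0.12  ]
[0.7024 0.1018 0.14  ]
[0.6767 0.1007 0.16  ]
[0.651  0.0996 0.18  ]
[0.6254 0.0986 0.2   ]
[0.5997 0.0975 0.22  ]
[0.574  0.0964 0.24  ]
[0.5484 0.0954 0.26  ]
[ 0.0895 -0.7526  0.9541]
```

The chest is yawed about −0.04 rad and its drawers stand out 50–60 mm. The tin is yawed about +0.12 rad, its hinge middle is near (0.663, 0.197), and the lid is open about 53°. First I'll shut the jaws, rise and hover over the lid's upper part.

Request:
arm_command(series=[[[-35,0,0,0],[-35,0,0,0],[0,40,-5,0],[0,40,-5,0],[0,40,-5,0],[0,40,-5,0],[0,29,-6,0],[0,0,0,-0.12],[0,0,0,0],[0,0,0,0]]], jaw=0)

```text
t: 1.2
tcp_pos: [0.5989, 0.1888, 0.3011]
tool_rot: [-0.042, 0.706, 0.041, 0.706]
force: [0.3, 0.2, 0.6]
finger_gap: -0.001
```

```bash
python3 - <<'E'
import cv2,numpy as np
from station import snapshot,status
s=status.sense();print(s['t'],s['tcp_pos'],s['force'],s['finger_gap'])
a=snapshot("scene")[:,:,::-1][80:230,190:330];b=snapshot("wrist")[:,:,::-1]
im=np.hstack([cv2.resize(a,(392,420),interpolation=cv2.INTER_CUBIC),b[:,100:500]])
cv2.imwrite("pics/a2.png",im)
E
```

```text
1.2 [0.59889029 0.1888308  0.30105714] [0.28205446 0.17944137 0.5540135 ] -0.0012494715205775893
```

View pics/a2.png

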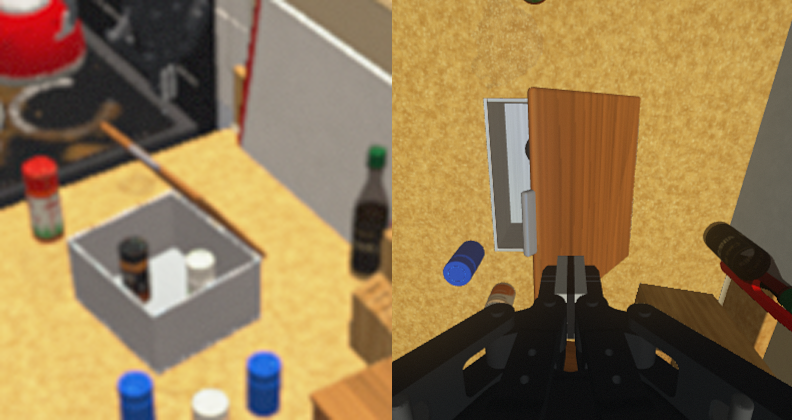

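The wrist view shows the lid open, its front edge at column 530, the lip at (529,222), and the hinge side at column 635. The fingertips, near (570,260), are above the lid. I'll locate the lip and the lid corners.

```bash
cat >> h.py <<'E'
from scipy.spatial.transform import Rotation as R
from station import status
def wr(u,v,z,s=None):
    s=s or status.sense();p=camera_params('wrist');f=210/np.tan(np.radians(p['fovy']/2));M=np.array(p['mount'])
    Q=R.from_quat(s['tool_rot']).as_matrix()
    o=s['tcp_pos']+Q@M[:3,3];d=Q@M[:3,:3]@[(u-p['cx'])/f,(v-p['cy'])/f,1]
    return o+d*(z-o[2])/d[2]
E
python3 - <<'E'
from h import *
for z in (.21,.225,.24):
    print(z,'lip',wr(237,222,z),'edge far',wr(238,88,z))
print('hinge far',wr(347,97,.099),'near',wr(338,256,.099),'tin front',wr(193,100,.098),wr(204,249,.098))
E
```

```text
0.21 lip [0.56679367 0.17696769 0.21      ] edge far [0.55973424 0.27910145 0.21      ]
0.225 lip [0.56829434 0.18283989 0.225     ] edge far [0.56168633 0.27844254 0.225     ]
0.24 lip [0.569795  0.1887121 0.24     ] edge far [0.56363842 0.27778362 0.24      ]
hinge far [0.66087546 0.28879813 0.099     ] near [0.68504857 0.10310844 0.099     ] tin front [0.4983317  0.26643508 0.098     ] [0.5173731  0.09226025 0.098     ]
```

Request:
arm_command(series=[[[30,0,-5,0],[30,0,-5,0],[15,0,0,0],[10,0,0,0],[10,0,-8,0],[10,0,-8,0],[10,0,-8,0],[10,0,-6,0],[10,0,-6,0],[10,0,-5,0]]])

```text
t: 2.3
tcp_pos: [0.5485, 0.1826, 0.156]
tool_rot: [-0.042, 0.705, 0.042, 0.706]
force: [0.7, 0.3, 0.8]
finger_gap: 0.0
```

Request:
arm_command(series=[[[10,0,-4,0],[10,0,-4,0],[10,0,-3,0],[6,0,-2,0],[4,0,0,0],[0,0,0,0]]])

```text
t: 2.9
tcp_pos: [0.5348, 0.1814, 0.1155]
tool_rot: [-0.042, 0.707, 0.042, 0.705]
force: [-0.3, 0.1, 0.3]
finger_gap: -0.002
```

```bash
python3 - <<'E'
import cv2,numpy as np
from station import snapshot,status
s=status.sense();print(s['t'],s['tcp_pos'],s['force'])
a=snapshot("scene")[:,:,::-1][80:230,190:330];b=snapshot("wrist")[:,:,::-1]
im=np.hstack([cv2.resize(a,(392,420),interpolation=cv2.INTER_CUBIC),b[:,100:500]])
cv2.imwrite("pics/a3.png",im)
E
```

```text
2.9 [0.53475888 0.18135019 0.11550296] [-0.25135515  0.11148267  0.32548983]
```

View pics/a3.png

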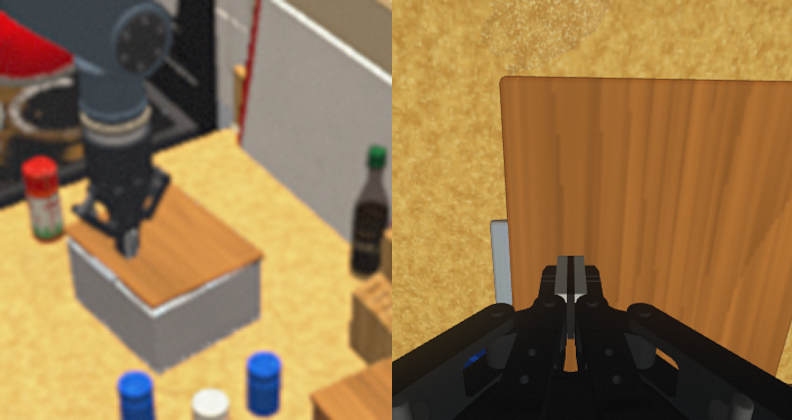

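The lid is nearly down, with the fingertips on its front middle at about (128,245) in the scene crop. I'll press on until the force shows the stop.

Request:
arm_command(series=[[[4,0,0,0],[4,0,0,0],[2,0,0,0],[0,0,0,0]]])

```text
t: 3.4
tcp_pos: [0.5355, 0.1814, 0.1071]
tool_rot: [-0.042, 0.706, 0.042, 0.706]
force: [-1.5, -0.6, 6.7]
finger_gap: -0.0
```

Request:
arm_command(series=[[[2,0,0,0],[1,0,0,0],[0,0,0,0],[0,0,0,0]]])

```text
t: 3.8
tcp_pos: [0.5356, 0.1814, 0.1068]
tool_rot: [-0.043, 0.705, 0.042, 0.706]
force: [-6.0, -1.0, 24.1]
finger_gap: -0.0
```

The lid is hard on its stop (24 N at z = 0.1068). I'll rise and cross to a point in front of the left drawer.

Request:
arm_command(series=[[[-50,0,0,0],[-45,0,0,0],[0,-44,-15,0],[0,-44,-15,0],[0,-44,-15,0],[0,-44,-15,0],[0,-44,-15,0],[0,-43,-15,0],[0,-43,-14,0],[0,-43,-14,0]]])

```text
t: 4.8
tcp_pos: [0.4594, -0.181, 0.1983]
tool_rot: [-0.042, 0.706, 0.042, 0.706]
force: [1.6, -0.1, 0.3]
finger_gap: -0.0
```

Request:
arm_command(series=[[[0,0,0,-0.141],[0,0,0,-0.141],[0,0,0,-0.141],[0,0,0,-0.141],[0,0,0,-0.141],[0,0,0,-0.141],[0,0,0,-0.141],[0,0,0,-0.141],[0,0,0,-0.141],[0,0,0,-0.141]]])

```text
t: 5.8
tcp_pos: [0.46, -0.1792, 0.1982]
tool_rot: [-0.491, 0.509, 0.491, 0.509]
force: [0.1, 0.1, -0.4]
finger_gap: -0.001
```

```bash
python3 - <<'E'
import cv2,numpy as np
from station import snapshot,status
from h import R
s=status.sense();print(s['t'],s['tcp_pos'],s['force'],s['q'],R.from_quat(s['tool_rot']).as_matrix().round(3))
a=snapshot("scene")[:,:,::-1][120:330,220:420];b=snapshot("wrist")[:,:,::-1]
im=np.hstack([cv2.resize(a,(400,420),interpolation=cv2.INTER_CUBIC),b[:,80:480]])
cv2.imwrite("pics/a4.png",im)
E
```

```text
5.8 [ 0.45999038 -0.17923491  0.19815542] [ 0.09419266  0.10133048 -0.41200565] [-5.98321213e-01  4.00228441e-01  1.79223744e+00 -2.58889948e-05
  9.49225556e-01 -2.13408823e+00] [[-0.    -0.999  0.035]
 [ 0.     0.035  0.999]
 [-1.     0.     0.   ]]
```

View pics/a4.png

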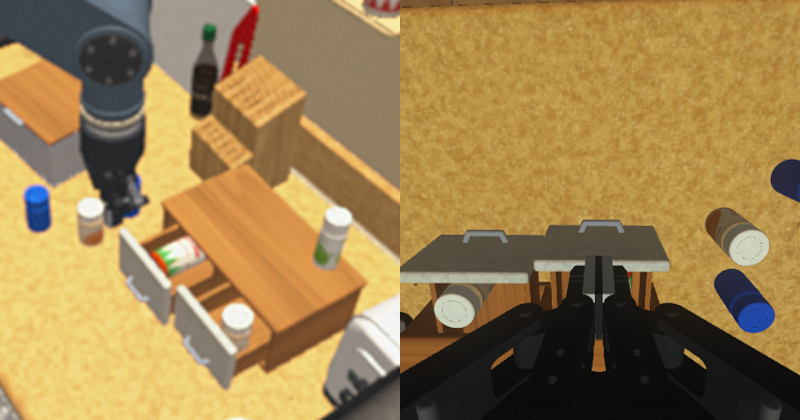

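The wrist view shows the left drawer's face centred at column 602 (top front edge at row 263), with the tips at column 598, so the tool is laterally aligned. I'll measure the top edges.

```bash
python3 - <<'E'
from h import *
for n,u,v in [('Ll',668,262),('Lr',535,265),('Rl',533,274),('Rr',402,276)]: print(n,wr(u-400+80,v,.1))
E
```

```text
Ll [ 0.51012338 -0.11967611  0.1       ]
Lr [ 0.50849218 -0.23730226  0.1       ]
Rl [ 0.5174152  -0.24003689  0.1       ]
Rr [ 0.51484959 -0.35783663  0.1       ]
```

Request:
arm_command(series=[[[45,0,0,0],[45,0,0,0],[26,0,0,0],[0,-15,0,0],[0,-10,0,0],[0,-8,0,0],[0,-8,0,0],[0,-8,0,0],[0,-8,0,0],[0,-8,0,0]]])

```text
t: 6.9
tcp_pos: [0.5255, -0.1819, 0.0827]
tool_rot: [-0.49, 0.51, 0.49, 0.51]
force: [-1.6, -0.2, 0.4]
finger_gap: 0.002
```

Request:
arm_command(series=[[[0,-7,0,0],[0,-6,0,0],[0,-5,0,0],[0,-4,0,0],[0,-3,0,0],[0,0,0,0]]])

```text
t: 7.5
tcp_pos: [0.5507, -0.183, 0.0823]
tool_rot: [-0.49, 0.51, 0.489, 0.51]
force: [0.4, 0.1, 0.2]
finger_gap: -0.001
```

Request:
arm_command(series=[[[0,-2,0,0],[0,-2,0,0],[0,-1,0,0],[0,0,0,0]]])

```text
t: 7.9
tcp_pos: [0.5551, -0.1832, 0.0822]
tool_rot: [-0.49, 0.51, 0.49, 0.51]
force: [-0.9, -0.5, -0.6]
finger_gap: 0.002
```

Request:
arm_command(series=[[[0,-1,0,0],[0,-1,0,0],[0,0,0,0]]])

```text
t: 8.2
tcp_pos: [0.5571, -0.1832, 0.0822]
tool_rot: [-0.49, 0.51, 0.49, 0.51]
force: [-1.0, 0.1, -0.6]
finger_gap: 0.0
```

Request:
arm_command(series=[[[0,-1,0,0],[0,-1,0,0],[0,0,0,0]]])

```text
t: 8.5
tcp_pos: [0.5592, -0.1833, 0.0823]
tool_rot: [-0.49, 0.51, 0.49, 0.51]
force: [-1.3, -0.8, -1.0]
finger_gap: -0.002
```

Request:
arm_command(series=[[[0,-1,0,0],[0,-1,0,0],[0,0,0,0]]])

```text
t: 8.8
tcp_pos: [0.5612, -0.1834, 0.0823]
tool_rot: [-0.49, 0.51, 0.49, 0.51]
force: [-0.3, -0.2, -1.2]
finger_gap: -0.002
```

```bash
python3 - <<'E'
import cv2,numpy as np
from station import snapshot,status
s=status.sense();print(s['t'],s['tcp_pos'],s['force'])
a=snapshot("scene")[:,:,::-1][195:300,260:400]
cv2.imwrite("pics/a5.png",cv2.resize(a,None,fx=5.5,fy=5.5,interpolation=cv2.INTER_CUBIC))
E
```

```text
8.8 [ 0.56117175 -0.18337756  0.0822641 ] [-0.28739118 -0.22614812 -1.213181  ]
```

View pics/a5.png

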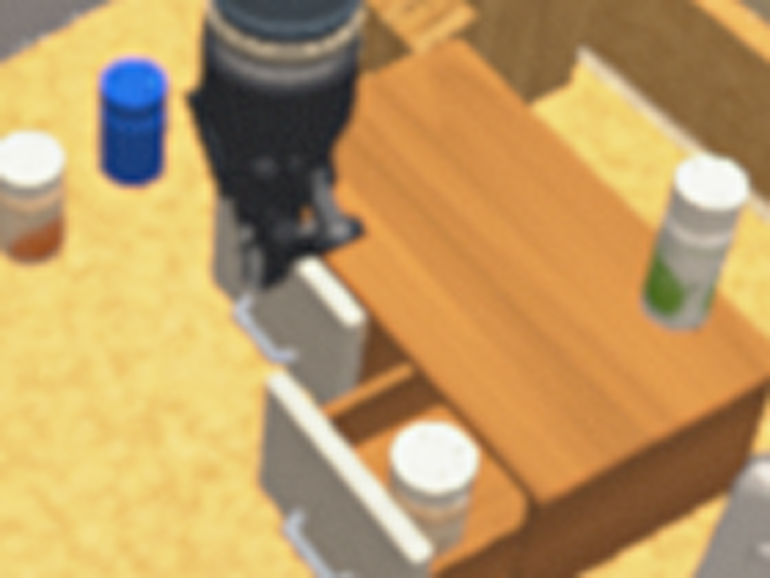

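The left drawer still shows a small gap, and the chest corner at (530,500) has not moved. I'll continue.

Request:
arm_command(series=[[[0,-2,0,0],[0,-1,0,0],[0,0,0,0]]])

```text
t: 9.15
tcp_pos: [0.5617, -0.1833, 0.0823]
tool_rot: [-0.488, 0.511, 0.491, 0.509]
force: [-6.6, -0.9, 3.3]
finger_gap: -0.002
```

Request:
arm_command(series=[[[0,-1,0,0],[0,-1,0,0],[0,0,0,0]]])

```text
t: 9.45
tcp_pos: [0.5617, -0.1833, 0.0823]
tool_rot: [-0.487, 0.512, 0.493, 0.508]
force: [-11.2, -2.8, 6.4]
finger_gap: -0.0
```

```bash
python3 - <<'E'
from h import *
for n,x,y in [('face top front right',357,328),('back top right',366,318),('chest FR',530,505),('Rdrawer r',424,562)]: print(n,at('scene',260+x/5.5,195+y/5.5,.11 if 'chest' in n else .1))
E
```

```text
face top front right [ 0.57114262 -0.24607497  0.1       ]
back top right [ 0.57873585 -0.2435232   0.1       ]
chest FR [ 0.56803757 -0.37583083  0.11      ]
Rdrawer r [ 0.51379189 -0.36850039  0.1       ]
```

The left drawer is on its hard stop: the TCP holds at 0.5617 while the force climbs to 11 N. Next, the right drawer.

Request:
arm_command(series=[[[0,30,0,0],[0,48,0,0],[0,0,-42,0],[0,0,-42,0],[0,0,-43,0],[0,-10,0,0],[0,-8,0,0],[0,-8,0,0],[0,-8,0,0],[0,-8,0,0]]])

```text
t: 10.45
tcp_pos: [0.5253, -0.3073, 0.0821]
tool_rot: [-0.49, 0.51, 0.491, 0.51]
force: [-1.4, -0.6, 0.7]
finger_gap: -0.001
```

Request:
arm_command(series=[[[0,-8,0,0],[0,-7,0,0],[0,-5,0,0],[0,-4,0,0],[0,-3,0,0],[0,0,0,0]]])

```text
t: 11.05
tcp_pos: [0.5525, -0.3105, 0.0824]
tool_rot: [-0.49, 0.51, 0.489, 0.51]
force: [0.4, -0.1, 1.0]
finger_gap: 0.002
```

Request:
arm_command(series=[[[0,-2,0,0],[0,-1,0,0],[0,0,0,0]]])

```text
t: 11.35
tcp_pos: [0.5549, -0.3106, 0.0824]
tool_rot: [-0.49, 0.51, 0.489, 0.51]
force: [-0.4, 0.1, 0.4]
finger_gap: -0.0
```

Request:
arm_command(series=[[[0,-2,0,0],[0,-1,0,0],[0,0,0,0]]])

```text
t: 11.65
tcp_pos: [0.5569, -0.3106, 0.0824]
tool_rot: [-0.489, 0.511, 0.49, 0.509]
force: [-5.3, -1.2, 2.8]
finger_gap: -0.001
```

Request:
arm_command(series=[[[0,-1,0,0],[0,-1,0,0],[0,0,0,0]]])

```text
t: 11.95
tcp_pos: [0.5569, -0.3106, 0.0825]
tool_rot: [-0.488, 0.511, 0.492, 0.509]
force: [-9.6, -2.0, 5.0]
finger_gap: -0.004
```

Request:
arm_command(series=[[[0,30,0,0],[0,40,0,0],[-50,0,0,0],[-50,0,0,0],[-50,0,0,0],[0,20,0,0],[0,0,0,0]]])

```text
t: 12.65
tcp_pos: [0.4698, -0.3069, 0.2344]
tool_rot: [-0.491, 0.51, 0.488, 0.511]
force: [-0.2, 0.1, 0.1]
finger_gap: -0.002
```

```bash
python3 - <<'E'
import cv2,numpy as np
from station import snapshot,status
s=status.sense();print(s['t'],s['tcp_pos'],s['force'])
a=snapshot("scene")[:,:,::-1][130:326,200:420];b=snapshot("side")[:,:,::-1]
cv2.imwrite("pics/a6.png",cv2.resize(a,None,fx=3,fy=3,interpolation=cv2.INTER_CUBIC))
cv2.imwrite("pics/a7.png",cv2.resize(b[150:260,200:380],None,fx=4.4,fy=4.4,interpolation=cv2.INTER_CUBIC))
E
```

```text
12.65 [ 0.46982451 -0.30690523  0.23439613] [-0.21192623  0.08800358  0.06676486]
```

View pics/a6.png

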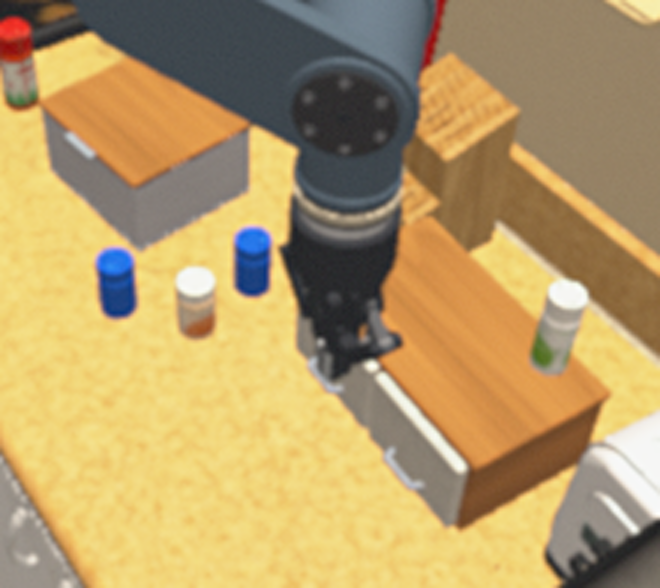

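View pics/a7.png

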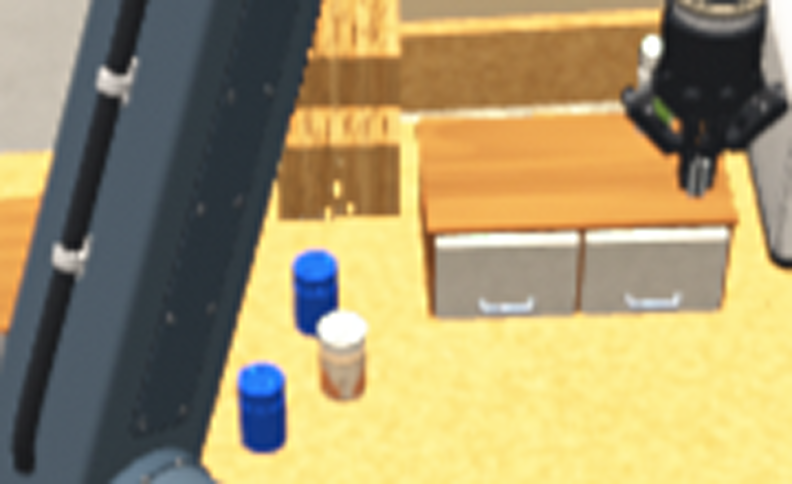

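Both drawers are flush, the lid is flat, and the jars are where they were. The chest corner at (470,467), rear corner at (608,394) and tin corners at (44,106) and (249,125) are unchanged.

```bash
python3 -c "
from station import ticket
print(ticket.sign_off())"
```

```text
the job is handed in; nothing more can be done
None
```

The lid and both drawers are shut, and the job was handed in at about 12.7 s of the 58 s allowed. All three were pushed with the closed fingertips until they stopped moving while the force rose:

| Part | Force at the stop | Tool position there |
|---|---|---|
| Lid | 24 N | z = 0.107 m |
| Left drawer | 11 N | x = 0.562 m |
| Right drawer | 10 N | x = 0.557 m |

- **Last pictures:** The lid lies flat and both drawer fronts are flush. The chest, the tin, the white jar, the jar on the chest, the red-cap jar and the blue look-alikes show no visible shift. The gripper hung clear, with the force reading about zero.
- **Not checked:** The mug and the black-cap jar were outside the final crops. The planned path kept well away from both.
- **Disagreement:** My first position estimates put each drawer's stop a few millimetres short of where it was. I relied on the force readings to find the stops instead.

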